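# Pry open the waste box and clear the spent bungs

## Task

The lid of the contaminated waste box is stiff and must not be touched by hand: pick up the scraper, push its blade into the notch under the lid's front edge, lever the lid up until it stands fully upright by itself, and lay the scraper back flat on its mat. Then put the two spent rubber bungs from the steel plate into the box and leave the lid standing open. Keep the gripper off the box and its lid throughout, and leave the vial, the cup, the dish and the marker where they are.

Things in the scene. Friction and masses are not known exactly. Their poses are not given: they have to be found in the camera images.
- wastebox: Steel waste box, fixed to the bench: 160 deep (x), 190 wide (y), 90 high without the lid, walls and floor 5 thick. Origin: centre of its underside; its front, with the notch, faces its own -x (roughly the robot), z up.
- notch (a point): Centre of the pry notch, at the outer face of the box's front wall, 84 above the bench. The notch is an opening 70 wide and 12 high (78 to 90 above the bench) cut through the top of the 5-thick front wall; the closed lid's underside is its upper edge. Axes as the box.
- lid (a joint): Angle of the lid: 0 shut, about 1.57 upright, stop at 1.8 (leaning back). At the start it may be up to 0.03 open. Stiff hinge: it stays at any angle where it is left; lifting it at the front edge takes about 1.5 N.
- lid_edge (a point): Middle of the lid's lower front edge. The lid is a flat grey plastic sheet, 160 by 190 and 4 thick, without handle; shut, it covers the box, its front edge flush with the box's front face. Site axes turn with the lid.
- lid_hinge (a point): Middle of the lid's hinge line, on the far (+x of the box) rim, 90 above the bench, in the plane of the lid's underside, 160 from its front edge. The hinge runs along the box's y.
- scraper: Scraper of 90 g lying on its mat: black handle 100 long (x from -50 to 50), 16 wide, 24 high, and a thin flat steel blade 20 wide, 3 thick, that runs on from the handle along +x to x = 125 at mid-height (12 above the underside). Origin: underside of the handle at mid-length; x towards the blade tip, z up. Centre of mass 20 to 50 ahead of the origin.
- blade_tip (a point): Middle of the scraper's blade tip edge: 125 ahead of the scraper's origin and 12 above its underside.
- mat: Grey mat fixed on the bench, 270 (x) by 130 (y), 4 thick. Origin: centre of its underside. It lies on one side of the box (left or right), the plate on the other.
- plate: Flat steel plate fixed on the bench, 250 (x) by 160 (y), 4 thick. Origin: centre of its underside. The bungs and the vial stand on it.
- bung_a: Spent rubber bung standing on the plate: round, 24 across at the foot, 28 at the top, 30 high, 20 g. Origin: centre of its underside, z up.
- bung_b: The second bung, the same as the first, standing further along the plate's x, between the first one and the vial.
- vial: Bystander: amber vial with a white cap, 32 across, 55 high, standing at the +x end of the plate. Origin: underside centre.
- cup: Bystander: specimen cup with a red screw cap, 52 across, 70 high. Origin: underside centre.
- dish: Bystander: covered glass dish, 90 across, 18 high. Origin: underside centre.
- marker: Bystander: marker pen, 135 long, 13 thick, lying along its x. Origin: its underside, near its middle.
Things that resemble listed ones, but are neither listed nor needed, are in the scene too. There is more than one size of the scraper; the job needs the middle-sized.

How it is judged:
On the way, in this order (a step that is already met when the one before it is completed fails the run):
1. the lid is levered up past 0.35 rad while the scraper bears on it (value of joint lid above 0.35 rad and contact force between scraper and wastebox above 0.2 N), for 0.1 s.
2. the lid stands open past 1.35 rad (value of joint lid above 1.35 rad), for 0.2 s.
At the end, for the whole second after the job is handed in: The lid stands open past 1.35 rad; both bungs lie inside the box (origins within its outline and less than 70 mm above its underside), at rest; the scraper lies flat (within 0.2 rad, upright way round) at rest on its mat, its origin (handle middle) within the mat's outline (value of joint lid above 1.35 rad and x of bung_a in the frame of wastebox between -0.08 and 0.08 m and y of bung_a in the frame of wastebox between -0.095 and 0.095 m and z of bung_a in the frame of wastebox between 0 and 0.07 m and linear speed of each of bung_a, bung_b, scraper below 0.05 m/s and x of bung_b in the frame of wastebox between -0.08 and 0.08 m and y of bung_b in the frame of wastebox between -0.095 and 0.095 m and z of bung_b in the frame of wastebox between 0 and 0.07 m and x of scraper in the frame of mat between -0.135 and 0.135 m and y of scraper in the frame of mat between -0.065 and 0.065 m and z of scraper in the frame of mat below 0.022 m and angle between scraper's own z axis and vertical below 0.2 rad); the robot touches nothing.
It fails at once if the gripper or arm touches the waste box or its lid (more than 0.5 N) (contact force between any of the fingers, the arm and wastebox above 0.5 N).
It fails at once if a bystander is moved more than 30 mm or tipped over (distance of any of vial, cup, dish, marker from where it was at the start of the episode above 0.03 m or angle between any of vial, cup's own z axis and vertical above 0.5 rad).
It also fails if it takes over 72 s, if anything falls off the work surface, if the arm or the gripper's body presses on something with over 40 N, if the wrist force passes 120 N, or if a joint passes its speed limit or range.

## Robot

A 6-joint arm with a two-finger parallel gripper is mounted at the origin on the work surface. World frame = base frame: x ahead of the robot, y to its left, z up, the work surface at z = 0. Lengths are in m, angles in rad, forces in N, time in s.
With the tool pointing down it reaches from about 0.325 to 0.875 m from the base axis. Payload 4.4 kg.
Tool frame: the origin (TCP) lies on the centre line of the jaws, within the pads' length; the fingertips stand 19 mm ahead of it and the grasp point (between the pads) is the TCP; z points along the fingers, y is the line along which they close (so a half turn about z gives the same grasp; the last joint's range is limited). The gripper opens to 85 mm and grips with 20 to 120 N. Pads are 22 mm wide; open, the fingers measure 114 mm over their backs; the gripper's body (76 mm by 85 mm) begins 54 mm behind the grasp point. The pads swing forward as they close: fully open they stand 13 mm farther back than shut.
Start: joints at [-1.433, 0.207, 1.542, -0, 1.393, -0.15], TCP at [0.163, -0.551, 0.25] pointing down, gripper open.
Joint ranges: [-2.73, 2.73], [-0.86, 2.22], [0.23, 2.46], [-1.11, 4.25], [0.08, 2.63], [-2.82, 2.82]. Speed limits (rad/s): [2.79, 2.79, 3.14, 3.14, 3.14, 3.14].

## Interface

Orientations are given as a 3x3 rotation matrix whose columns are the frame's x, y, z axes.
In Python, from station import * gives the robot as it stands. Calls block until the motion is done:
- goto(position, orientation): joint-space move of the TCP to a pose.
- move_l(position, velocity=0.15, orientation=None, threshold=None): straight line of the TCP; orientation=None keeps the orientation; velocity is the mean speed in m/s. With threshold (N) it stops when the force on the tool has changed by that much, and returns True; else False.
- movej(angles): joint-space move.
- command_gripper(opening, effort=None): finger opening in m; effort is the grip in N (None keeps the last); returns when the fingers have stopped.
- pause(seconds).
- inverse_kinematics(position, orientation): joint angles nearest the present ones, or None.
- get_obs(): the state.
- snapshot(name): name is "scene" or "top"; returns a dict with "image" (480x640x3 uint8, red, green, blue), "mtx" (3x3 intrinsics, pixels), "position" and "attitude" of the camera in the world. Camera axes: x right, y down, z forward; pixel columns grow to the right and rows downward; lengths in m; the calibration is good to about 2 mm. A picture is of the moment at which its call begins. There is no depth.
A pose or a line that the arm cannot do raises MotionError and nothing moves.
- sign_off(): hands the job in; it is judged then, once.
The state is a dict: "time": time; "joint_positions": joint angles; "qd": joint speeds; "joint_torque": joint torques, N m; "ee_pos": TCP position; "ee_rot": TCP orientation; "ft_force": force on the tool from outside, world axes, zero at the start; "moment": the same for the moment, N m; "grip_width": finger opening in m; "gripper_force": force on a finger pad.
Only numpy, scipy, OpenCV 4.12 (cv2) and the standard library are available. Lean on these libraries where they do the work, as an engineer would, in place of code of your own. Each camera call takes 0.05 s, during which the arm holds its last target. There are 200 camera calls.

## Working session

There is one attempt and no reset: what is moved stays moved. The work goes in short steps, each a Python script; the robot and the scene stay as the last script left them, time stands still between calls to the robot, and variables do not carry over. Pictures are saved under pics/ and viewed, at most 10 in all, crops included, and the job is handed in when it is done.

```bash
mkdir -p pics; ls; python3 - <<'E'
from station import *
import cv2,numpy as np,pickle
d={}
for n in("scene","top"):
    s=snapshot(n); d[n]=s; cv2.imwrite(f"pics/{n}0.png",s["image"][:,:,::-1]); print(n,s["mtx"],s["position"],s["attitude"])
pickle.dump(d,open("s0.pkl","wb"))
o=get_obs();print(o["time"],o["ee_rot"],o["grip_width"])
E
```

```text
pics
scene [[516.30562637   0.         308.3404024 ]
 [  0.         516.30562637 236.05269591]
 [  0.           0.           1.        ]] [1.42552943 0.23677484 0.9624989 ] [[-0.25367983  0.68725409 -0.68068227]
 [ 0.96717304  0.16935639 -0.18945905]
 [-0.01492861 -0.70639948 -0.70765593]]
top [[453.03484136   0.         317.55657571]
 [  0.         453.03484136 242.25180101]
 [  0.           0.           1.        ]] [ 0.43857173 -0.00439526  1.11741261] [[-0.02219591 -0.99304647  0.11561168]
 [-0.99972618  0.02290346  0.00479506]
 [-0.00740963 -0.11547359 -0.99328291]]
0.1 [[ 9.58860982e-01  2.83875916e-01 -2.86734042e-04]
 [ 2.83875895e-01 -9.58858838e-01  2.05068836e-03]
 [ 3.07203568e-04 -2.04772194e-03 -9.99997856e-01]] 0.08529914926029031
```

View pics/scene0.png

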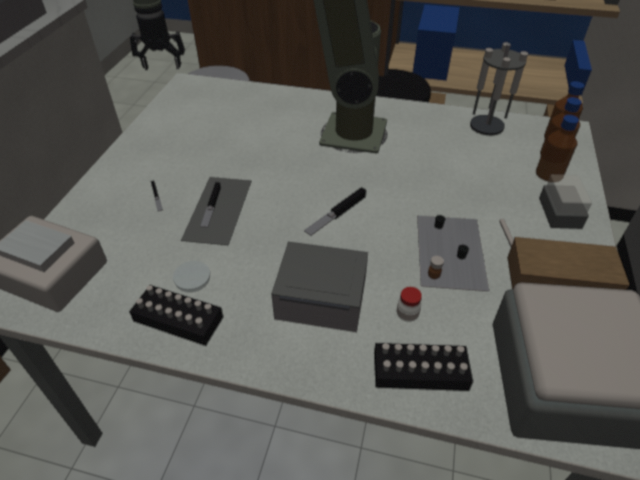

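View pics/top0.png

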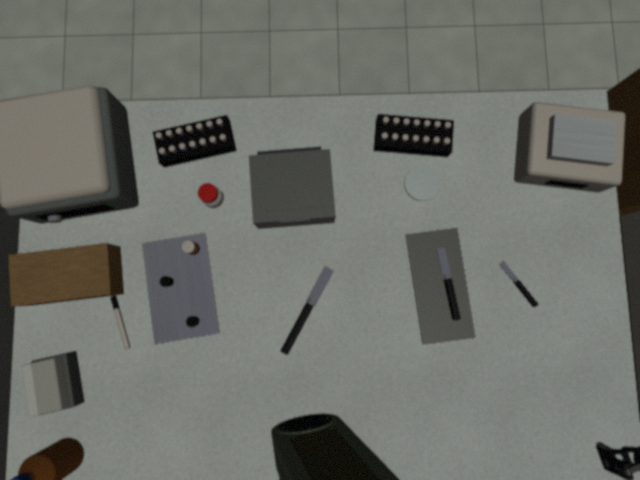

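Scene (640x480) and top views agree. The mid-sized scraper is on the mat at top (449,285); the large one is loose at (307,310) and the small one at (519,284). The closed box is at top (292,187), the bungs at (166,281) and (193,321), the vial at (190,246) and the cup at (209,194). Next I measure with masks and rays.

```bash
cat > h.py <<'E'
import numpy as np,cv2
def ray(s,p):
    d=s["attitude"]@np.linalg.solve(s["mtx"],[p[0],p[1],1.]);return np.array(s["position"]),d/np.linalg.norm(d)
def onz(s,p,z):
    o,d=ray(s,p);return o+d*(z-o[2])/d[2]
def tri(a,pa,b,pb):
    o1,d1=ray(a,pa);o2,d2=ray(b,pb)
    t=np.linalg.lstsq(np.c_[d1,-d2],o2-o1,rcond=None)[0]
    q1,q2=o1+t[0]*d1,o2+t[1]*d2;return (q1+q2)/2,np.linalg.norm(q1-q2)
def proj(s,P):
    q=s["attitude"].T@(np.asarray(P)-s["position"]);q=s["mtx"]@q;return q[:2]/q[2]
def blobs(m,amin=15,amax=1e5):
    n,l,st,c=cv2.connectedComponentsWithStats(m.astype(np.uint8))
    out=[]
    for i in range(1,n):
        if amin<=st[i,4]<=amax:
            k=cv2.findContours((l==i).astype(np.uint8),0,2)[0][0]
            out.append((st[i,4],c[i],cv2.minAreaRect(k),k))
    return out
def R(yaw):
    c,s=np.cos(yaw),np.sin(yaw);return np.array([[c,s,0],[s,-c,0],[0,0,-1.]])
E
python3 - <<'E'
import pickle;from h import *
np.set_printoptions(precision=1,suppress=True)
d=pickle.load(open("s0.pkl","rb"))
rois={"top":dict(mat=(400,220,480,350),plate=(138,228,222,348),box=(243,140,340,232)),"scene":dict(mat=(180,172,256,248),plate=(412,210,492,292),box=(268,238,374,332))}
for v in d:
    im=d[v]["image"];g=cv2.cvtColor(im,cv2.COLOR_RGB2GRAY)
    for n,(a,b,c,e) in rois[v].items():
        sub=g[b:e,a:c]
        print(v,n,"hist",[(i*12,int(x)) for i,x in enumerate(np.histogram(sub,range(0,256,12))[0]) if x])
        for t0,t1 in ((0,38),):
            for A,ce,r,k in blobs((sub<t1),12): print("  dark",A,ce+[a,b],np.array(r[0])+[a,b],np.array(r[1]),r[2])
        big=max(blobs(sub<112),key=lambda q:q[0]); 
        ap=cv2.approxPolyDP(cv2.convexHull(big[3]),3,True)[:,0]+[a,b];print("  hull",big[0],ap.tolist())
big=[cv2.resize(d["top"]["image"][135:350,240:480],None,fx=2.5,fy=2.5,interpolation=cv2.INTER_CUBIC)[:, :, ::-1]]
a=cv2.resize(d["scene"]["image"][165:335,175:380],None,fx=3.9,fy=3.5,interpolation=cv2.INTER_CUBIC)[:,:,::-1]
cv2.imwrite("pics/c1.png",cv2.convertScaleAbs(a,alpha=1.5))
E
```

```text
scene mat hist [(12, 117), (24, 28), (36, 37), (48, 40), (60, 2314), (72, 259), (84, 207), (96, 100), (108, 109), (120, 972), (132, 1593)]
  dark 153 [214.2 194.6] [214.5 194. ] [ 6.6 23.7] 18.434946060180664
  hull 3123 [[251, 181], [228, 245], [181, 241], [209, 177]]
scene plate hist [(0, 1), (12, 148), (24, 79), (36, 102), (48, 84), (60, 76), (72, 78), (84, 3363), (96, 607), (108, 205), (120, 902), (132, 915)]
  dark 89 [439.  221.7] [439.  221.6] [ 7.9 12. ] 18.43494987487793
  dark 104 [462.2 251.5] [462.  251.8] [ 8.9 13. ] 18.43494987487793
  dark 62 [434.1 273.6] [434. 273.] [ 8. 10.] 90.0
  hull 4585 [[417, 216], [441, 214], [477, 220], [488, 291], [420, 284]]
scene box hist [(24, 31), (36, 1156), (48, 913), (60, 4269), (72, 433), (84, 140), (96, 114), (108, 138), (120, 838), (132, 1932)]
  dark 38 [294.8 301. ] [295.  301.1] [30.3  1.2] 8.746162414550781
  dark 45 [330.7 306.5] [330.  306.3] [36.3  1.3] 8.746162414550781
  hull 7097 [[288, 241], [367, 252], [356, 331], [274, 319], [271, 292]]
top mat hist [(0, 22), (12, 179), (24, 96), (36, 49), (48, 49), (60, 151), (72, 4831), (84, 452), (96, 187), (108, 217), (120, 3335), (132, 832)]
  dark 304 [451.5 299.1] [451.5 299.2] [41.   7.6] 77.125
  hull 6069 [[457, 228], [475, 336], [423, 344], [405, 234]]
top plate hist [(0, 57), (12, 91), (24, 43), (36, 58), (48, 57), (60, 55), (72, 113), (84, 5725), (96, 351), (108, 301), (120, 2823), (132, 406)]
  dark 15 [196.8 248.4] [196.8 248.6] [2.5 7.2] 8.130102157592773
  dark 97 [166.2 281.1] [166. 281.] [ 8. 12.] 90.0
  dark 91 [192.3 320.8] [192.5 321. ] [ 8. 11.] 90.0
  hull 6643 [[204, 233], [219, 332], [156, 344], [142, 243]]
top box hist [(36, 278), (48, 268), (60, 4664), (72, 916), (84, 144), (96, 145), (108, 196), (120, 1936), (132, 377)]
  hull 6461 [[329, 149], [334, 222], [257, 228], [252, 220], [248, 156], [270, 149]]
```

View pics/c1.png

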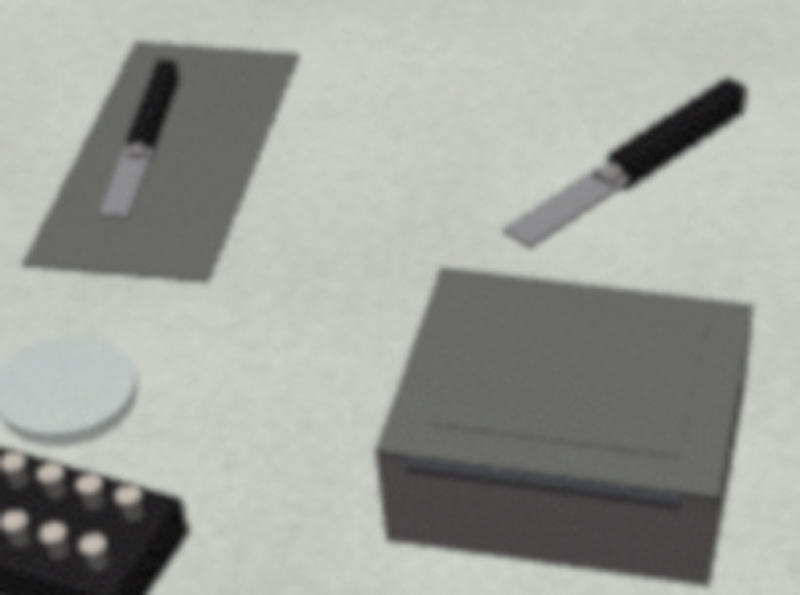

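The crop shows the lid's front edge from (440,268) to (752,305) and its rear corner at (720,493). The mid-sized scraper's blade tip is at (115,215), and the large scraper lies well clear of the box front. Next I triangulate these.

```bash
python3 - <<'E'
import pickle;from h import *
np.set_printoptions(precision=4,suppress=True)
d=pickle.load(open("s0.pkl","rb"));T,S=d["top"],d["scene"]
def gray(s): return cv2.cvtColor(s["image"],cv2.COLOR_RGB2GRAY)
def mask(s,lo,hi,roi):
    g=gray(s);m=np.zeros(g.shape,bool);a,b,c,e=roi;m[b:e,a:c]=(g[b:e,a:c]>=lo)&(g[b:e,a:c]<hi);return m
# mat/plate corners on z=4mm
for n,k in dict(mat=[[457,228],[475,336],[423,344],[405,234]],plate=[[204,233],[219,332],[156,344],[142,243]]).items():
    P=np.array([onz(T,p,.004)[:2] for p in k]);print(n,P.mean(0),P.tolist())
ks=[[251,181],[228,245],[181,241],[209,177]];print("mat scene",np.mean([onz(S,p,.004) for p in ks],0))
# blade, handle
bl={}
for n,s,r,lo in(("T",T,(432,240,458,285),90),("S",S,(198,200,222,228),84)):
    B=blobs(mask(s,lo,125,r),20);b=max(B,key=lambda q:q[0]);print("blade",n,b[0],b[1],b[2]);bl[n]=b
p,e=tri(T,bl["T"][1],S,bl["S"][1]);print("blade centre",p,e)
h={}
for n,s,r in(("T",T,(432,265,470,325)),("S",S,(204,180,224,212))):
    b=max(blobs(mask(s,0,42,r),20),key=lambda q:q[0]);h[n]=b;print("handle",b[0],b[1],b[2])
print("handle tri",tri(T,h["T"][1],S,h["S"][1]))
for n,b,z in(("blade",bl["T"],.0175),("handle",h["T"],.022)):
    v=cv2.fitLine(b[3],2,0,.01,.01).ravel();A=onz(T,b[1]-20*v[:2],z);C=onz(T,b[1]+20*v[:2],z);D=(C-A)[:2];D*=np.sign(D[0])
    print(n,"c",onz(T,b[1],z),"yaw",np.arctan2(D[1],D[0]))
    print("  ends",[onz(T,q,z)[:2] for q in cv2.boxPoints(b[2])])
a=onz(T,h["T"][1],.022)-onz(T,bl["T"][1],.0175);print("line yaw",np.arctan2(-a[1],-a[0]))
# bungs
for q,w in(((192.3,320.8),(439,221.7)),((166.2,281.1),(462.2,251.5))):
    print("bung tri",tri(T,q,S,w),"at z20",onz(T,q,.02),onz(S,w,.02))
# lid top
m=mask(T,57,84,(244,140,340,232));b=max(blobs(m),key=lambda q:q[0]);print("lidT",b[2],cv2.boxPoints(b[2]).tolist(),cv2.approxPolyDP(cv2.convexHull(b[3]),2.5,True)[:,0].tolist())
ms=mask(S,57,84,(268,238,374,332));b=max(blobs(ms),key=lambda q:q[0]);print("lidS",cv2.approxPolyDP(cv2.convexHull(b[3]),2.5,True)[:,0].tolist())
g=gray(T)
for c in (265,290,315):print(c,"rows142-232",g[142:162,c].tolist(),g[208:234,c].tolist())
print(g[190,240:260].tolist(),g[190,324:342].tolist())
g=gray(S);print("S col",g[236:262,328].tolist(),g[290:330,315].tolist())
E
```

```text
mat [ 0.4568 -0.2955] [[0.5957394752579486, -0.3452215881935437], [0.332011029433054, -0.3733305360563525], [0.315789335359686, -0.2473165507040432], [0.5837371858149485, -0.21593288545249145]]
plate [0.4646 0.3401] [[0.5978104754268386, 0.28256887971457045], [0.35485119483847505, 0.24452819251470256], [0.3295893600387114, 0.3969633150162799], [0.5763405629087774, 0.436471814563983]]
mat scene [ 0.4606 -0.2908  0.004 ]Traceback (most recent call last):
  File "<stdin>", line 14, in <module>
ValueError: max() iterable argument is empty
```

```bash
cat > m.py <<'E'
import pickle;from h import *
np.set_printoptions(precision=4,suppress=True)
d=pickle.load(open("s0.pkl","rb"));T,S=d["top"],d["scene"]
def gray(s): return cv2.cvtColor(s["image"],cv2.COLOR_RGB2GRAY)
def roi(m,r):
    o=np.zeros(m.shape,bool);a,b,c,e=r;o[b:e,a:c]=m[b:e,a:c];return o
def mask(s,lo,hi,r): g=gray(s);return roi((g>=lo)&(g<hi),r)
def bluem(s,r):
    i=s["image"].astype(int);return roi((i[...,2]-i[...,0]>6),r)
print(T["image"][262,440:452].tolist(),S["image"][216,202:216].tolist())
bl={};h={}
for n,s,r in(("T",T,(432,236,460,292)),("S",S,(196,196,224,230))):
    b=max(blobs(bluem(s,r),8),key=lambda q:q[0]);print("blade",n,b[0],b[1],b[2]);bl[n]=b
print("blade centre",tri(T,bl["T"][1],S,bl["S"][1]))
for n,s,r in(("T",T,(432,265,470,325)),("S",S,(204,180,224,212))):
    b=max(blobs(mask(s,0,42,r),20),key=lambda q:q[0]);h[n]=b;print("handle",b[0],b[1],b[2])
print("handle tri",tri(T,h["T"][1],S,h["S"][1]))
for n,b,z in(("blade",bl["T"],.0175),("handle",h["T"],.022)):
    v=cv2.fitLine(b[3],2,0,.01,.01).ravel();A=onz(T,b[1]-20*v[:2],z);C=onz(T,b[1]+20*v[:2],z);D=(C-A)[:2];D*=np.sign(D[0])
    print(n,"c",onz(T,b[1],z),"yaw",np.arctan2(D[1],D[0]),"corners",[onz(T,q,z)[:2] for q in cv2.boxPoints(b[2])])
a=onz(T,h["T"][1],.022)-onz(T,bl["T"][1],.0175);print("line yaw",np.arctan2(-a[1],-a[0]))
for q,w in(((192.3,320.8),(439,221.7)),((166.2,281.1),(462.2,251.5))):
    print("bung tri",tri(T,q,S,w),"at z20",onz(T,q,.02),onz(S,w,.02))
m=mask(T,57,84,(244,140,340,232));b=max(blobs(m),key=lambda q:q[0]);print("lidT",cv2.boxPoints(b[2]).tolist(),cv2.approxPolyDP(cv2.convexHull(b[3]),2.5,True)[:,0].tolist())
ms=mask(S,57,84,(268,238,374,332));b=max(blobs(ms),key=lambda q:q[0]);print("lidS",cv2.approxPolyDP(cv2.convexHull(b[3]),2.5,True)[:,0].tolist())
g=gray(T)
for c in (265,290,315):print(c,"r142",g[142:162,c].tolist(),"r208",g[208:234,c].tolist())
print(g[190,240:260].tolist(),g[190,324:342].tolist())
E
python3 m.py
```

```text
[[81, 83, 87], [86, 86, 94], [87, 87, 94], [88, 89, 97], [87, 89, 95], [86, 88, 95], [89, 89, 98], [84, 86, 91], [79, 80, 81], [78, 79, 76], [76, 78, 72], [76, 77, 70]] [[72, 72, 70], [80, 79, 80], [89, 90, 91], [94, 93, 95], [94, 94, 96], [94, 93, 95], [93, 94, 95], [92, 92, 94], [85, 84, 86], [72, 72, 72], [67, 67, 66], [69, 70, 68], [69, 70, 68], [70, 70, 68]]
blade T 148 [443.2635 261.0541] ((443.41290283203125, 261.289306640625), (25.93379783630371, 6.670832633972168), 77.00537872314453)Traceback (most recent call last):
  File "m.py", line 13, in <module>
    b=max(blobs(bluem(s,r),8),key=lambda q:q[0]);print("blade",n,b[0],b[1],b[2]);bl[n]=b
ValueError: max() iterable argument is empty
```

```bash
sed -i 's/b=max(blobs(bluem(s,r),8)/b=max(blobs(roi(s["image"][...,2].astype(int)-s["image"][...,0]>2,r) if n=="T" else mask(s,80,125,r),8)/; s/(196,196,224,230)/(199,200,220,226)/' m.py; python3 m.py
```

```text
[[81, 83, 87], [86, 86, 94], [87, 87, 94], [88, 89, 97], [87, 89, 95], [86, 88, 95], [89, 89, 98], [84, 86, 91], [79, 80, 81], [78, 79, 76], [76, 78, 72], [76, 77, 70]] [[72, 72, 70], [80, 79, 80], [89, 90, 91], [94, 93, 95], [94, 94, 96], [94, 93, 95], [93, 94, 95], [92, 92, 94], [85, 84, 86], [72, 72, 72], [67, 67, 66], [69, 70, 68], [69, 70, 68], [70, 70, 68]]
blade T 232 [443.5905 261.8405] ((444.0235290527344, 263.60589599609375), (32.214176177978516, 8.67721939086914), 77.47119140625)
blade S 118 [206.1525 217.5085] ((206.25, 217.25), (6.957010269165039, 18.024980545043945), 18.43494987487793)
blade centre (array([ 0.5117, -0.3038,  0.0149]), np.float64(0.0014863821936901898))
handle 317 [451.5836 299.1956] ((451.4941101074219, 299.2235107421875), (40.999847412109375, 7.809494972229004), 77.47119140625)
handle 167 [214.2874 194.3653] ((214.29360961914062, 194.0605010986328), (7.277909755706787, 24.637514114379883), 17.35402488708496)
handle tri (array([ 0.4211, -0.3165,  0.0194]), np.float64(0.0021183632634372207))
blade c [ 0.5117 -0.3038  0.0175] yaw 0.1947917936021769 corner
[... 1002 characters left out ...]
, 69, 70, 71, 72, 71, 71, 70, 71, 72, 68, 62, 52, 42, 39, 42, 42, 61, 93, 120, 130, 130, 130, 128]
290 r142 [133, 131, 133, 132, 127, 123, 106, 73, 47, 47, 58, 69, 66, 68, 70, 70, 70, 68, 67, 67] r208 [72, 69, 69, 70, 72, 69, 71, 70, 74, 70, 73, 71, 66, 55, 50, 40, 46, 60, 92, 116, 126, 127, 124, 124, 128, 124]
315 r142 [131, 132, 131, 124, 103, 71, 47, 48, 57, 65, 68, 68, 70, 70, 68, 68, 69, 68, 68, 66] r208 [71, 71, 70, 71, 72, 74, 71, 72, 70, 63, 53, 44, 43, 39, 42, 61, 92, 118, 129, 130, 129, 131, 130, 129, 129, 128]
[130, 131, 129, 128, 128, 128, 131, 127, 129, 123, 113, 86, 71, 69, 67, 70, 66, 70, 69, 69] [69, 72, 69, 71, 68, 73, 72, 72, 81, 102, 123, 126, 128, 128, 129, 129, 128, 129]
```

```bash
cat >> m.py <<'E'
print("-----")
Z=.094
F=np.array([onz(T,p,Z)[:2] for p in((265,221.6),(290,220.2),(315,217.7))]);B=np.array([onz(T,p,Z)[:2] for p in((265,153.7),(290,151.9),(315,150))])
print("front",F.tolist(),"back",B.tolist())
L=np.array([onz(T,(250.9,190),Z)[:2],onz(T,(332.4,190),Z)[:2]]);print("sides",L.tolist())
print("S corners",[onz(S,p,Z)[:2].tolist() for p in((287.5,241.5),(366.5,252),(359.8,306.5),(271,293))])
fy=np.polyfit(F[:,1],F[:,0],1);by=np.polyfit(B[:,1],B[:,0],1);print(fy,by)
for p,q in(((333.7,216.5),(287.5,241.5)),((252.8,222.3),(366.5,252))):print("lid corner tri",tri(T,p,S,q))
for i in(0,1):
  print([onz(T,k,.004)[:2].tolist() for k in((457,228),(475,336),(423,344),(405,234))][i])
E
python3 m.py | sed '1,/-----/d'
```

```text
front [[0.608029680134099, 0.11973100452347676], [0.6099323000205876, 0.06245977679176365], [0.6143841214956959, 0.005139647631732471]] back [[0.7681090351152124, 0.11832373128421164], [0.7709971261686519, 0.06001606508801792], [0.7741256619541613, 0.0016972216863504318]]
sides [[0.6826045949781603, 0.1516419776229917], [0.6781037372634804, -0.036346141761660816]]
S corners [[0.6194045236537339, -0.03879845610110802], [0.6082569766019357, 0.14735376547243045], [0.7654786426624155, 0.16135214681716453], [0.7761865442671467, -0.02973146368695115]]
[-0.0555  0.6142] [-0.0516  0.7742]
lid corner tri (array([ 0.6169, -0.0387,  0.0914]), np.float64(0.001857922671099354))
lid corner tri (array([0.6073, 0.1475, 0.0931]), np.float64(0.000581490807045821))
[0.5957394752579486, -0.3452215881935437]
[0.332011029433054, -0.3733305360563525]
```

```bash
cat > c.py <<'E'
from station import *
from h import *
np.set_printoptions(precision=4,suppress=True)
PSI=.054;X=np.array([np.cos(PSI),np.sin(PSI),0]);FRONT=np.array([.612,.0545,0.])
G=np.array([.446,-.313,.025]);GY=.155
def st(t=""):
    o=get_obs();print(t,round(o["time"],2),o["ee_pos"],"F",o["ft_force"],"w",round(o["grip_width"],4),"g",o["gripper_force"])
def snap(n):
    import pickle
    d={v:snapshot(v) for v in("top","scene")};pickle.dump(d,open(n+".pkl","wb"));return d
E
python3 - <<'E'
from c import *
command_gripper(.05)
goto(G+[0,0,.1],R(GY)); st()
move_l(G,.12); st()
command_gripper(0,100); st("grip")
move_l(G+[0,0,.17],.2); st("lift")
pre=FRONT-X*.14+[0,0,.092]
goto(pre+[0,0,.06],R(PSI)); st()
move_l(pre,.12); pause(.3); st("pre")
d=snap("s1")
a=cv2.resize(d["top"]["image"][170:330,220:420],None,fx=2,fy=2.5)
b=cv2.resize(d["scene"]["image"][170:330,240:440],None,fx=2,fy=2.5)
cv2.imwrite("pics/p1.png",cv2.convertScaleAbs(np.hstack([a,b])[:,:,::-1],alpha=1.5))
E
```

```text
1.99 [ 0.446  -0.3141  0.1256] F [-0.2333 -0.0341  0.1437] w 0.0499 g 0.0
 2.98 [ 0.4466 -0.3137  0.0258] F [ 0.4951 -0.1507 -0.1031] w 0.0496 g 0.0
grip 3.39 [ 0.4467 -0.3137  0.0262] F [-0.057 -0.145  5.574] w 0.0137 g 98.9295744895935
lift 4.39 [ 0.4451 -0.3121  0.1933] F [-0.1007  0.1874 -0.9112] w 0.0141 g 98.2349967956543
 5.75 [0.4726 0.0462 0.152 ] F [-0.2303  0.883  -1.4964] w 0.0138 g 98.20850729942322
pre 6.7 [0.4728 0.0469 0.0928] F [-0.7791  0.0797 -1.1432] w 0.0142 g 98.12002658843994
```

View pics/p1.png

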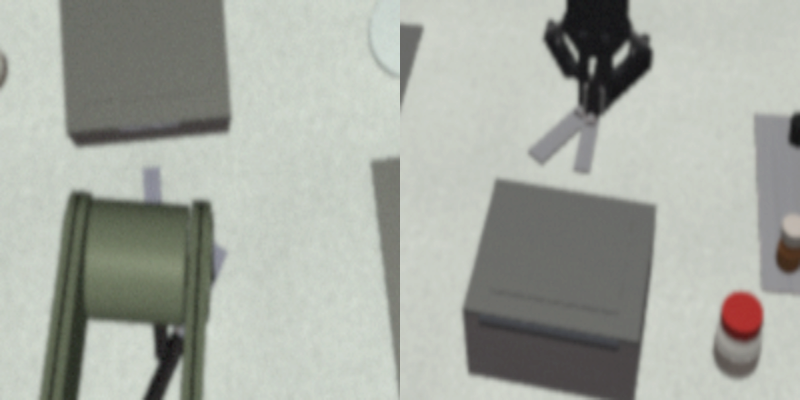

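The scraper is held straight: its tip is at crop (152,168) in top and (582,172) in scene, facing the box front. Next I triangulate the tip and start inserting.

```bash
python3 - <<'E'
import pickle;from h import *
d=pickle.load(open("s1.pkl","rb"))
T,S=d["top"],d["scene"]
im=T["image"].astype(int)
m=np.zeros(im.shape[:2],bool);m[232:256,286:306]=((im[...,2]-im[...,0])>3)[232:256,286:306]
b=max(blobs(m,5),key=lambda q:q[0]);k=b[3][:,0];top=k[:,1].min();print(b[0],b[1],top,k[k[:,1]<=top+1])
m=np.zeros(im.shape[:2],bool);g=cv2.cvtColor(S["image"],cv2.COLOR_RGB2GRAY);m[220:244,322:342]=(g<112)[220:244,322:342]
b=max(blobs(m,5),key=lambda q:q[0]);k=b[3][:,0];lo=k[:,1].max();print(b[0],b[1],lo,k[k[:,1]>=lo-1])
for pt in((296,236.7),(295.5,236.7)):
    for ps in((331,238.8),(330.5,238.3)):print(tri(T,pt,S,ps))
print("expect",proj(T,(.5728,.0523,.083)),proj(S,(.5728,.0523,.083)))
print(get_obs() if 0 else "")
E
```

```text
116 [295.47413793 243.44827586] 237 [[292 237]
 [291 238]
 [299 237]]
203 [330.83251232 227.67487685] 239 [[327 238]
 [330 238]
 [331 239]
 [333 239]
 [334 238]]
(array([0.57281341, 0.0528609 , 0.07943042]), np.float64(0.00560633609648527))
(array([0.57275147, 0.05220227, 0.08092164]), np.float64(0.00441648611142558))
(array([0.57293074, 0.05345724, 0.07969189]), np.float64(0.004488074449902904))
(array([0.57286946, 0.05279807, 0.08118485]), np.float64(0.0033001905446463768))
expect [294.97791016 236.80235385] [329.62667099 237.71860235]
```

```bash
cat >> c.py <<'E'
OFF=np.array([0,0,.0098])
def tcp(r,th,dz=0): # TCP so that blade tip sits at radius r, lid angle th
    return FRONT+X*(.16-r*np.cos(th)-.1)+[0,0,.09+r*np.sin(th)+dz]+OFF
E
python3 - <<'E'
from c import *
st()
p=tcp(.125,0,-.006);
move_l(p-X*.075,.1)
print("hit",move_l(p,.06,threshold=4)); st("in")
for th in np.arange(.1,.61,.125):
    move_l(tcp(.125,th),.08); st(round(th,2))
pause(.2);d=snap("s2")
a=cv2.resize(d["scene"]["image"][150:350,230:430],None,fx=3,fy=3)
cv2.imwrite("pics/p2.png",cv2.convertScaleAbs(a[:,:,::-1],alpha=1.5))
E
```

```text
6.8 [0.4725 0.047  0.0925] F [ 0.8545  0.0478 -0.7623] w 0.0139 g 98.11977624893188
hit False
in 8.45 [0.5466 0.051  0.0937] F [-0.2861  0.4525 -0.5829] w 0.0138 g 98.1207525730133
0.1 8.83 [0.5485 0.051  0.1134] F [-0.2118  0.0499 -0.3428] w 0.0139 g 98.0519163608551
0.22 9.18 [0.5511 0.0511 0.1285] F [-0.634   0.2999 -0.8393] w 0.0141 g 98.02513003349304
0.35 9.52 [0.5556 0.0513 0.1434] F [ 0.3131 -0.1955 -1.3791] w 0.014 g 98.01913976669312
0.48 9.86 [0.5619 0.0517 0.1578] F [-0.2401 -0.2367 -1.809 ] w 0.0138 g 98.20737361907959
0.6 10.2 [0.57   0.0521 0.1713] F [ 0.157  -0.1046 -1.4078] w 0.0136 g 98.09668064117432
```

View pics/p2.png

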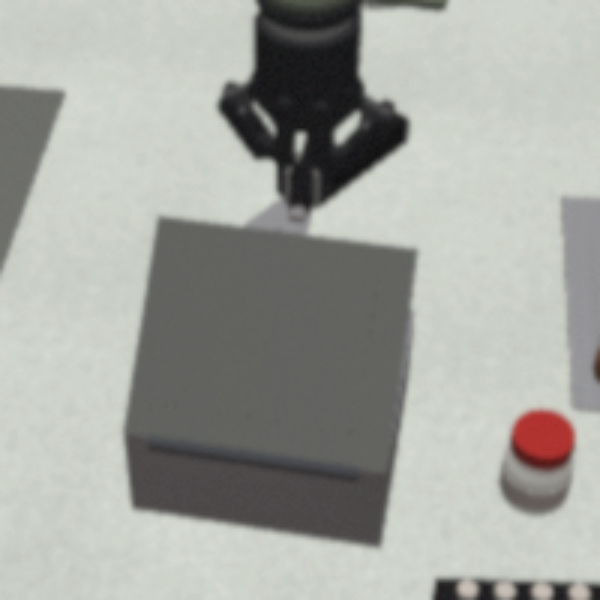

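The lid is lifting: its front edge now runs (158,217)–(416,250), the blade is underneath at (300,225), and the fingers are clear. I continue the arc.

```bash
python3 - <<'E'
from c import *
for th in (.75,.9,1.05,1.2,1.35,1.5,1.6,1.66):
    move_l(tcp(.125,th),.09); st(round(th,2))
pause(.2);d=snap("s3")
a=cv2.resize(d["scene"]["image"][110:350,230:430],None,fx=2,fy=2)
b=cv2.resize(d["top"]["image"][110:350,200:400],None,fx=2,fy=2)
cv2.imwrite("pics/p3.png",cv2.convertScaleAbs(np.hstack([b,a])[:,:,::-1],alpha=1.5))
E
```

```text
0.75 10.86 [0.5812 0.0528 0.1854] F [-0.3275 -0.2933 -1.2841] w 0.0137 g 98.09640169143677
0.9 11.22 [0.5946 0.0535 0.1978] F [ 0.6515  0.898  -1.4607] w 0.0141 g 98.22858452796936
1.05 11.57 [0.6099 0.0543 0.2082] F [-0.486  -0.6056 -0.2403] w 0.0142 g 98.10094714164734
1.2 11.93 [0.6267 0.0552 0.2163] F [ 0.2983  0.1844 -1.3866] w 0.0136 g 98.08625221252441
1.35 12.29 [0.6445 0.0563 0.2217] F [-0.5782  0.0425 -1.1473] w 0.0139 g 98.22880268096924
1.5 12.65 [0.663  0.0572 0.2243] F [ 0.4235  0.2053 -1.8361] w 0.0138 g 98.14135909080505
1.6 12.94 [0.6755 0.0579 0.2246] F [ 0.2315 -0.2091 -1.4738] w 0.0137 g 98.11659693717957
1.66 13.19 [0.683  0.0583 0.2242] F [-0.5098 -0.5689 -0.5037] w 0.0137 g 98.09297204017639
```

View pics/p3.png

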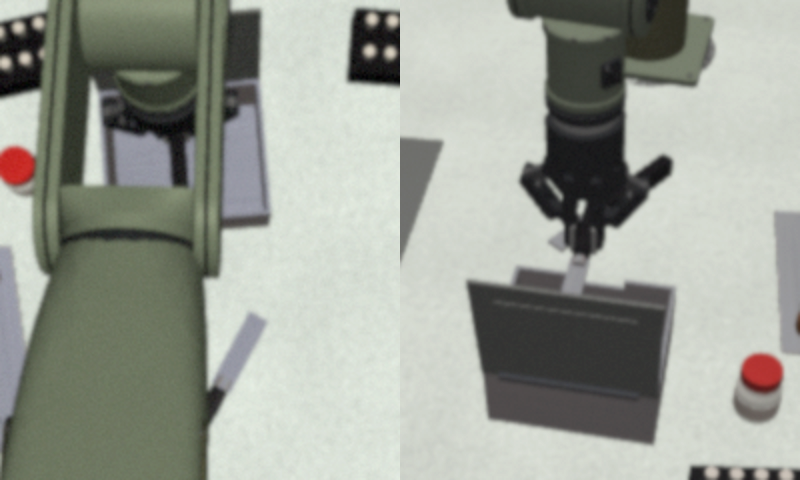

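The lid stands about upright: in scene its top edge runs (468,281)–(668,290), with the blade against its inner face. I check the angle by ray, then retract, lay the scraper down and look.

```bash
python3 - <<'E'
from c import *
import pickle
S=pickle.load(open("s3.pkl","rb"))["scene"]
Y=np.array([-X[1],X[0],0])
for y,px in((-.095,(264,250.5)),(.095,(365,254.5))):
    H=FRONT+X*.16+Y*y+[0,0,.09]
    o,d=ray(S,px);q=o+d*((H-o)@Y)/(d@Y)-H;print("angle",np.arctan2(q[2],-q@X),"r",np.linalg.norm(q))
p=tcp(.125,1.66)
move_l(p-X*.15,.2)
goto(G+[0,0,.1],R(GY));st()
move_l(G+[0,0,.01],.15)
print(move_l(G+[0,0,-.001],.03,threshold=3));st("down")
command_gripper(.05);st("open")
move_l(G+[0,0,.1],.15)
goto(np.array([.38,.0,.25]),R(0));st()
d=snap("s4")
a=cv2.resize(d["scene"]["image"][150:350,170:490],None,fx=2,fy=2)
cv2.imwrite("pics/p4.png",cv2.convertScaleAbs(a[:,:,::-1],alpha=1.5))
E
```

```text
angle 1.627991057016467 r 0.14586637433815813
angle 0.8605494889062648 r 0.11314288815075656
 15.83 [ 0.4467 -0.3125  0.1252] F [-0.3932 -0.0611 -0.4577] w 0.0139 g 98.01728010177612
True
down 16.96 [ 0.4469 -0.3138  0.0262] F [-0.809   0.5743  3.6441] w 0.0138 g 98.70306372642517
open 17.39 [ 0.4458 -0.3127  0.0248] F [1.2336 0.447  0.3392] w 0.0499 g 0.0
 19.5 [ 0.3802 -0.0005  0.2496] F [-0.5267 -0.9281  0.4427] w 0.05 g 0.0
```

View pics/p4.png

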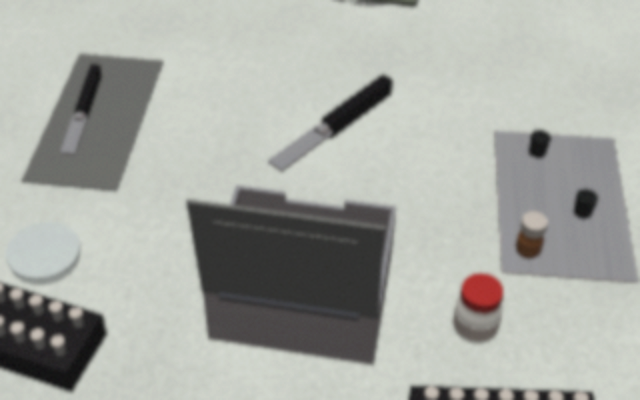

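The lid stays up and leans back slightly (about 1.63 rad by the clean corner). The scraper lies flat on its mat at (83,110), and nothing else has moved. Now the bungs.

```bash
python3 - <<'E'
from c import *
Y=np.array([-X[1],X[0],0]);C=FRONT+X*.065
for b,y in(((.3838,.3056),.035),((.480,.3698),-.03)):
    B=np.array([*b,0.])
    goto(B+[0,0,.12],R(0));move_l(B+[0,0,.027],.15)
    command_gripper(0,25);st("grip")
    move_l(B+[0,0,.2],.25)
    goto(C+Y*y+[0,0,.2],R(PSI));move_l(C+Y*y+[0,0,.112],.15);st("drop")
    command_gripper(.045);pause(.2)
    move_l(C+Y*y+[0,0,.2],.25)
goto(np.array([.38,0,.25]),R(0));st()
d=snap("s5")
a=cv2.resize(d["scene"]["image"][150:350,170:490],None,fx=1.25,fy=2)
b=cv2.resize(d["top"]["image"][110:350,130:480],None,fx=1.1,fy=5/3)
cv2.imwrite("pics/p5.png",cv2.convertScaleAbs(np.hstack([a,b])[:,:,::-1],alpha=1.7))
E
```

```text
grip 21.96 [0.385  0.3061 0.0283] F [ 0.3048 -2.2027  4.5885] w 0.0257 g 24.56636489167522
drop 24.88 [0.6757 0.0934 0.1131] F [ 0.3558 -0.0664 -0.343 ] w 0.0258 g 24.60992886306485
grip 28.28 [0.4813 0.3704 0.0286] F [ 0.4611 -1.3317  3.5562] w 0.0259 g 24.56511643831618
drop 31.32 [0.6793 0.0285 0.113 ] F [-0.0294 -0.0522  0.2115] w 0.026 g 24.60819520871155
 33.52 [ 0.3807 -0.0001  0.2499] F [ 0.4202 -0.2986  0.5126] w 0.0449 g 0.0
```

View pics/p5.png

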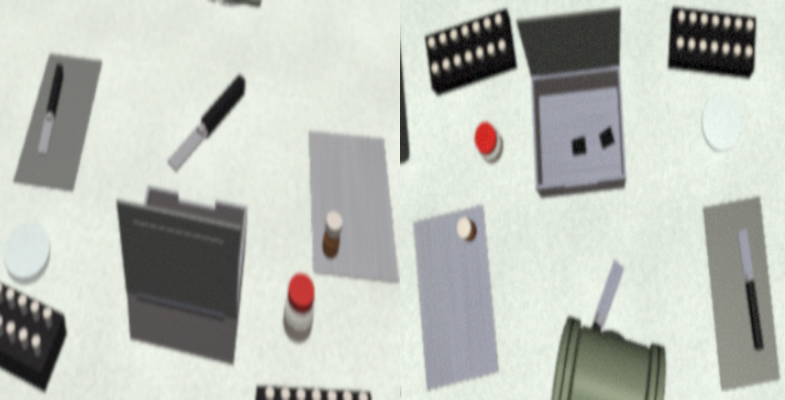

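Both bungs lie in the box, at (579,145) and (607,138) in the right half. The lid is open, the scraper is flat on its mat at (751,290), and the bystanders are in place.

```bash
python3 -c "
from station import *
pause(.5);print(sign_off())"
```

```text
the job is handed in; nothing more can be done
None
```

The job is handed in at about 34 s of the 72 s allowed: the last pictures show the lid standing open, both bungs in the box, the scraper flat on its mat and the bystanders in place; no verdict came back.

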